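# Seat a jig cover on its hidden locating pin and hold it down

## Robot

A 6-joint arm with a two-finger parallel gripper is mounted at the origin on a cart in front of the work surface, level with it; the furniture and walls round the work are solid. World frame = base frame: x ahead of the robot, y to its left, z up, the work surface at z = 0. Lengths are in mm, angles in rad, forces in N, time in s.
With the tool pointing down it reaches from about 425 to 950 mm from the base axis. Payload 14.7 kg.
Tool frame: the origin (TCP) lies at the very end of the fingers, on their centre line; the grasp point (between the pads) lies ctrl.tcp_to_grasp behind it (ctrl.tcp_to_grasp is the distance from the TCP to the grasp point, in mm); z points along the fingers, y is the line along which they close (so a half turn about z gives the same grasp; the last joint's range is limited). The gripper opens to 85 mm and grips with 20 to 120 N. Pads are 22 mm wide; open, the fingers measure 114 mm over their backs; the gripper's body (76 mm by 85 mm) begins 54 mm behind the grasp point. The pads swing forward as they close: fully open they stand 13 mm farther back than shut.
Start: joints at [-0.047, 0.48, 1.596, -0, 1.065, -0.047], TCP at [649.994, 0.021, 231.297] pointing down, gripper open.
Joint ranges: [-2.75, 2.75], [-0.82, 2.05], [0.23, 2.67], [-1.56, 4.7], [0.09, 2.69], [-2.92, 2.92]. Speed limits (rad/s): [1.89, 1.89, 2.39, 3.01, 3.01, 3.01].

## Interface

Orientations are given as [roll, pitch, yaw] about the fixed x, y, z axes, in that order (R = Rz(yaw) Ry(pitch) Rx(roll)).
In Python, from station import ctrl, snapshot, camera_info gives the robot as it stands.
- The arm moves only by the tool servo_tool, never from a script. Its argument "motion" is one flat list of numbers, 7 for each row, row after row: the shift along the tool's x, y, z in cm, then the turn, a rotation vector about the tool's x, y, z in degrees, then the closure, from 0 (fully open) to 1 (shut). A call has 1 to 5 rows; each row shifts and turns the commanded pose from where the row before left it, along the tool's axes as they then stand; what a row does not reach is not made up. A row lasts 1/12 s, in which the tool goes at most 41.7 mm and 7.16 degrees, less where a joint would pass 70% of its speed; a pose out of reach is approached as far as the arm can. A call is refused whole if a number of a shift passes 4.17 or a number of a turn 7.16, either way. A call with a gripper value outside its range is refused whole. The fingers move at their own pace and stop on an object; "force" is the grip in N (left out, the last holds). Time passes only in rows, so rows that do not move let the fingers close. It gives the time, the measured TCP pose, the force, the opening and the grip force at its end, in the units of the state.
- ctrl.sense(): the state, without advancing time (a new reading comes with each control period).
- snapshot(name): name is "scene" or "side" or "wrist"; returns the picture (480x640x3 uint8, blue, green, red); there is no depth.
- camera_info(name): a dict with "intrinsics" (3x3 intrinsics, pixels), "eye" and "attitude" of the camera in the world; the wrist camera has in their place "T_tool_cam" (4x4, takes a point from camera to tool coordinates, whose origin is the TCP and whose axes are the flange's). Camera axes: x right, y down, z forward; pixel columns grow to the right and rows downward; lengths in mm; the calibration is good to about 2 mm. A picture is of the moment at which its call begins: read the wrist's pose just before it. camera_info takes no time and is no camera call.
- ctrl.sign_off(): hands the job in; it is judged then, once.
The state is a dict: "time": time; "joint_positions": joint angles; "joint_velocities": joint speeds; "effort": joint torques, N m; "tool_pos": TCP position; "tool_rot": TCP orientation; "ft_force": force on the tool from outside, world axes, zero at the start; "torque": the same for the moment, N m; "width": opening from 0.0 (shut) to 1.0 (fully open); "gripper_force": force on a finger pad.
Only numpy, scipy, OpenCV 4.12 (cv2) and the standard library are available. Lean on these libraries where they do the work, as an engineer would, in place of code of your own. Each camera call takes 0.05 s, during which the arm holds its last target. There are 200 camera calls.

## Task

Fit the loose aluminium cover with the black grip bar over the locating pin in the channel of the test jig; the cover hides the pin, so slide it along the channel to feel for where it drops on. Then press it down level against the sprung platen until it is fully home on the jig's ledges, and finish with the gripper still on the cover, holding it down. Leave the beaker and the brass weight where they are.

Things in the scene. Friction and masses are not known exactly. Their poses are not given: they have to be found in the camera images.
- jig: Aluminium test jig fixed to the bench, 188 x 84 x 42 mm. Origin: centre of its underside, on the bench; x along its length, z up. Open-topped channel, inside 144 mm along x by 60 mm along y, closed on all four sides by 10 mm walls, tops 42 mm above the underside. Fixed ledges along the long walls, on which the cover comes home, are 22 mm above the underside.
- pin_zone (a point): Middle of the channel at pin-top height, 36 mm above the jig's underside (axes as the jig). An upright steel pin, 10 mm in diameter, domed, its top at this height, stands on the channel's centre line (jig y = 0), anywhere up to 12 mm either way along x from this point: its setting differs each time, is not reported, and the cover hides it while sliding.
- platen (a joint): How far the white sprung platen beside the pin is pressed, in m: 0 = up (top 28 mm above the jig's underside), 0.006 = cover home on the ledges, stop 0.008. Spring: about 4.5 N to start plus 1.5 N per mm; the cover's weight leaves it almost up, about 10 N of push brings it home; it rises again if let go.
- cover_mid (a point): Centre of the loose jig cover (0.3 kg), half-way up, 29 mm above its underside; z up. Aluminium block 90 mm along x, 55 mm along y, 22 mm thick, standing level on the bench; upright on the middle of its top a black grip bar, 18 mm thick along x, 44 mm along y, 36 mm tall (58 mm overall).
- cover: The same cover; origin at the centre of its underside, in the mouth of a blind round hole 14 mm in diameter and 17 mm deep. It fits the channel with its x along the jig's x, either way round, with 2.5 mm free on each long side and 54 mm of room to slide.
- beaker: White plastic beaker, 91 mm across, 115 mm tall, a bystander; origin at the centre of its underside.
- weight: Brass laboratory weight, 36 mm across, 40 mm tall, a bystander; origin at the centre of its underside.
There are look-alikes about, which are no part of the job. What is shaped like the cover but pink or red is not meant.

How it is judged:
By the outcome, as a careful person would: the job done as asked, in the order asked, and still so for the second after the job is handed in, while the arm keeps its last pose, push and grip.
It also fails if it takes over 48 s, if anything falls off the work surface, if the arm or the gripper's body presses on something with over 40 N, if the wrist force passes 120 N, or if a joint passes its speed limit or range.

## Working session

There is one attempt and no reset: what is moved stays moved. The work goes in short steps, Python scripts to look and compute and a tool call to move; the robot and the scene stay as the last step left them, time stands still between calls to the robot, and variables do not carry over. Pictures are saved under pics/ and viewed, at most 10 in all, crops included, and the job is handed in when it is done.

Besides the shell and the picture viewer there is one more tool, called after "Emit:" as name(argument=value, ...) on one line, values as JSON. servo_tool: Moves the arm, as the interface text tells. Its arguments: {"type":"object","properties":{"motion":{"type":"array"},"force":{"type":"number"}},"required":["motion"]}

```bash
mkdir -p pics; ls; python3 - <<'E'
from station import ctrl,snapshot,camera_info
import cv2
for n in ("scene","side"):
    cv2.imwrite(f"pics/{n}0.png",snapshot(n)); print(n,camera_info(n))
print(camera_info("wrist"),ctrl.tcp_to_grasp,ctrl.sense())
E
```

```text
pics
scene {'intrinsics': array([[485.06529804,   0.        , 318.74347486],
       [  0.        , 485.06529804, 236.98396359],
       [  0.        ,   0.        ,   1.        ]]), 'eye': array([ 258.51883662, -477.01548074,  621.53047261]), 'attitude': array([-2.28187638,  0.0081136 , -0.55795581])}
side {'intrinsics': array([[532.2491304 ,   0.        , 319.39452668],
       [  0.        , 532.2491304 , 242.86521602],
       [  0.        ,   0.        ,   1.        ]]), 'eye': array([277.29850918, 657.83249699, 535.72144164]), 'attitude': array([-2.17679537,  0.00838262, -2.65777189])}
{'intrinsics': array([[357.28756976,   0.        , 316.0622784 ],
       [  0.        , 357.28756976, 242.0526698 ],
       [  0.        ,   0.        ,   1.        ]]), 'T_tool_cam': array([[-1.17887276e-03, -9.52666558e-01, -3.04014868e-01,
         7.73606676e+01],
       [ 9.99999288e-01, -1.06716859e-03, -5.33579452e-04,
         8.87374983e-01],
       [ 1.83888181e-04, -3.04015281e-01,  9.52667138e-01,
        -1.42136840e+02],
       [ 0.00000000e+00,  0.00000000e+00,  0.00000000e+00,
         1.00000000e+00]])} 18.700000000000003 {'time': 0.1, 'joint_positions': array([-4.66066374e-02,  4.80792670e-01,  1.59681322e+00, -9.17301877e-06,
        1.06510787e+00, -4.66120268e-02]), 'joint_velocities': array([-0.00018984, -0.00332311, -0.00033165, -0.0003338 , -0.00040436,
        0.00018387]), 'effort': array([ 1.67757746e-03, -9.52259731e+01, -4.31040895e+01, -7.08879679e-05,
        5.18796020e-03, -6.33731224e-05]), 'tool_pos': array([6.49623806e+02, 3.12297851e-02, 2.30720413e+02]), 'tool_rot': array([-3.14047239e+00, -4.42270848e-05,  1.57080614e+00]), 'ft_force': array([-0.67566025,  0.07420098, -0.88607069]), 'torque': array([ 0.01442796, -0.05734769,  0.03047295]), 'gripper_force': 0.0, 'width': 0.9994111106783594}
```

View pics/scene0.png

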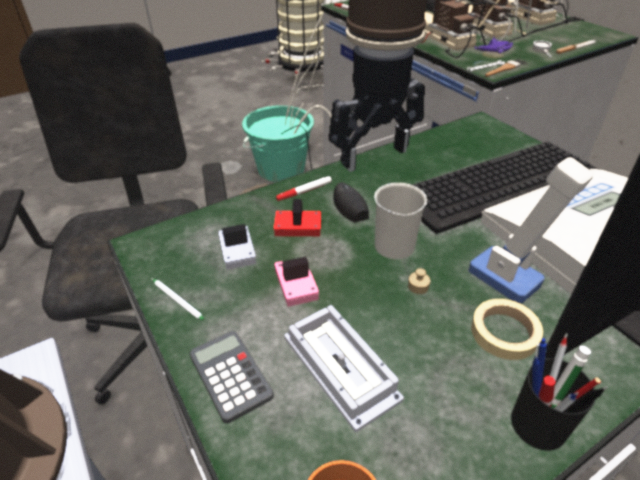

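View pics/side0.png

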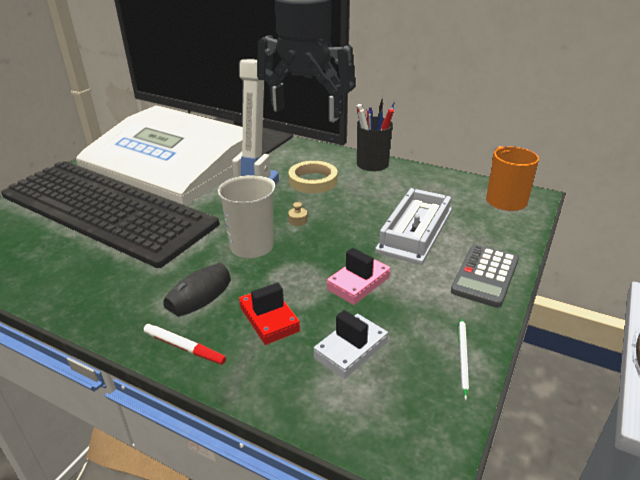

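```bash
cat > h.py <<'E'
import numpy as np,cv2
from scipy.spatial.transform import Rotation as Ro
from station import ctrl,snapshot,camera_info
def cam(n,st=None):
    c=camera_info(n); K=c['intrinsics']
    if n!='wrist': return K,Ro.from_euler('xyz',c['attitude']).as_matrix(),np.array(c['eye'])
    st=st or ctrl.sense(); R=Ro.from_euler('xyz',st['tool_rot']).as_matrix(); T=c['T_tool_cam']
    return K,R@T[:3,:3],R@T[:3,3]+st['tool_pos']
def onz(c,px,z):
    K,R,e=c; px=np.atleast_2d(px).astype(float)
    d=(R@np.linalg.inv(K)@np.c_[px,np.ones(len(px))].T).T
    return e+d*((z-e[2])/d[:,2])[:,None]
def proj(c,P):
    K,R,e=c; q=(np.atleast_2d(P)-e)@R@K.T; return q[:,:2]/q[:,2:]
E
python3 - <<'E'
from h import *
for n in("scene","side"): print(n,proj(cam(n),ctrl.sense()['tool_pos']))
print(onz(cam('scene'),[(237,247),(343,362)],22).round(), onz(cam('side'),[(351,346),(416,223)],22).round())
a=cv2.imread('pics/side0.png')
c1=cv2.resize(a[300:380,300:400],None,fx=4,fy=4,interpolation=cv2.INTER_CUBIC)
c2=cv2.resize(a[180:260,370:470],None,fx=4,fy=4,interpolation=cv2.INTER_CUBIC)
cv2.imwrite('pics/crop1.png',np.hstack([c1,c2]))
E
```

```text
scene [[374.38897372 166.96158679]]
side [[305.2994812  122.67822396]]
[[ 480.  173.   22.]
 [ 505. -140.   22.]] [[ 477.  197.   22.]
 [ 501. -130.   22.]]
```

View pics/crop1.png

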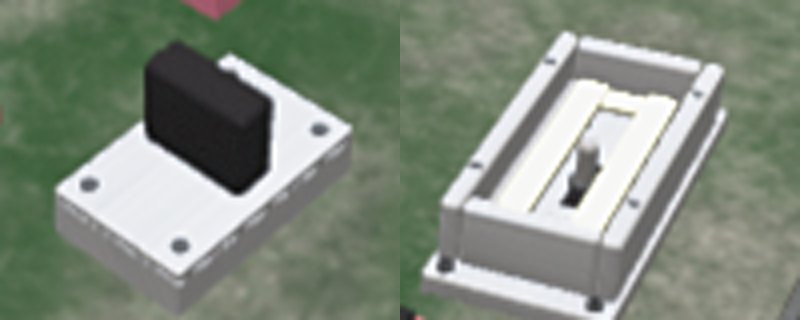

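The side crop shows the aluminium cover (corners at about 314,347 / 345,369 / 388,332 / 357,314). It also shows the jig's wall tops and the pin, whose top is at about (417,217).

```bash
python3 - <<'E'
from h import *
s=cam('side')
c=np.array([(55,190),(182,275),(352,128),(228,55)])/4+[300,300]
P=onz(s,c,22);print(P.round(1),P.mean(0))
L=lambda P:[np.linalg.norm(P[i]-P[(i+1)%4]).round(1) for i in range(4)]
print(L(P)); d=P[2]-P[1]+P[3]-P[0];print('yaw',np.degrees(np.arctan2(d[1],d[0])))
j=np.array([(568,33),(724,68),(612,248),(445,203)])/4.+[270,180]
Q=onz(s,j,42);print(Q.round(1),Q.mean(0),L(Q)); d=Q[1]-Q[2]+Q[0]-Q[3];print('yaw',np.degrees(np.arctan2(d[1],d[0])))
print('pin',onz(s,[(417,217)],36))
print(proj(cam('scene'),[P.mean(0),Q.mean(0)]))
E
```

```text
[[519.8 221.7  22. ]
 [466.8 235.6  22. ]
 [443.5 149.9  22. ]
 [496.2 135.8  22. ]] [481.54812256 185.73341925  22.        ]
[np.float64(54.8), np.float64(88.9), np.float64(54.5), np.float64(89.1)]
yaw -105.28347069114919
[[ 540.2 -213.    42. ]
 [ 464.6 -213.8   42. ]
 [ 463.3  -49.8   42. ]
 [ 536.4  -49.9   42. ]] [ 501.1074806  -131.59052847   42.        ] [np.float64(75.6), np.float64(164.0), np.float64(73.1), np.float64(163.1)]
yaw -89.110503040043
pin [[ 500.09310207 -128.05936108   36.        ]]
[[234.9289982  242.97290931]
 [337.94791708 350.94339481]]
```

Emit:
servo_tool(motion=[3.0,-2.7,0,0,0,0,0,3.0,-2.7,0,0,0,0,0,3.0,-2.7,0,0,0,0,0,3.0,-2.7,0,0,0,0,0,3.0,-2.7,0,0,0,0,0])

```text
time: 0.52
tool_pos: [513.3, 150.9, 231.0]
tool_rot: [-3.141, 0.0, 1.57]
ft_force: [0.1, 0.3, -0.4]
width: 1.002
gripper_force: 0.0
```

Emit:
servo_tool(motion=[1.8,-1.6,0,0,0,-7,0,0,0,0,0,0,-7,0,0,0,0,0,0,-7,0,0,0,0,0,0,-7,0,0,0,0,0,0,-7,0])

```text
time: 0.93
tool_pos: [498.7, 168.3, 231.2]
tool_rot: [-3.141, -0.0, 2.188]
ft_force: [0.2, 0.4, 0.4]
width: 0.999
gripper_force: 0.0
```

Emit:
servo_tool(motion=[0,0,0,0,0,-7,0,0,0,0,0,0,-7,0,0,0,0,0,0,-7,0,0,0,0,0,0,-7,0,0,0,0,0,0,-7,0])

```text
time: 1.35
tool_pos: [498.8, 168.0, 231.1]
tool_rot: [-3.141, -0.0, 2.799]
ft_force: [-1.0, -1.4, 0.7]
width: 1.003
gripper_force: 0.0
```

Emit:
servo_tool(motion=[0,0,0,0,0,-4.7,0,0,0,2.5,0,0,0,0,0,0,2.5,0,0,0,0,0,0,2.5,0,0,0,0,0,0,0,0,0,0,0])

```text
time: 1.77
tool_pos: [496.4, 167.3, 152.5]
tool_rot: [-3.138, -0.005, 2.875]
ft_force: [-2.2, 0.1, -0.8]
width: 0.996
gripper_force: 0.0
```

```bash
python3 - <<'E'
from h import *
st=ctrl.sense(); print(st); c=cam('wrist',st)
im=snapshot('wrist'); cv2.imwrite('pics/w1.png',im)
P=np.array([[519.8,221.7,22],[466.8,235.6,22],[443.5,149.9,22],[496.2,135.8,22.]]);print(proj(c,P))
E
```

```text
{'time': 1.7667, 'joint_positions': array([ 2.67157506e-01,  4.09558973e-01,  1.95837880e+00,  1.21061062e-05,
        7.79895824e-01, -1.03656631e+00]), 'joint_velocities': array([ 0.00176358, -0.05205416, -0.0559242 , -0.00033859,  0.10613493,
        0.00020703]), 'effort': array([ 2.00388988e-02, -7.91478324e+01, -3.54609311e+01,  1.01299954e-02,
       -2.50402562e+00, -7.97967310e-03]), 'tool_pos': array([496.38743294, 167.27909974, 152.48352835]), 'tool_rot': array([-3.13842215, -0.00537563,  2.87450299]), 'ft_force': array([-2.2300967 ,  0.06553946, -0.77118313]), 'torque': array([-0.02439295,  0.0367098 ,  0.01033721]), 'gripper_force': 0.0, 'width': 0.9964813485401485}
[[390.41535098 240.67197488]
 [394.07741982 171.17789231]
 [276.24671685 171.46598625]
 [278.9804131  240.57148121]]
```

View pics/w1.png

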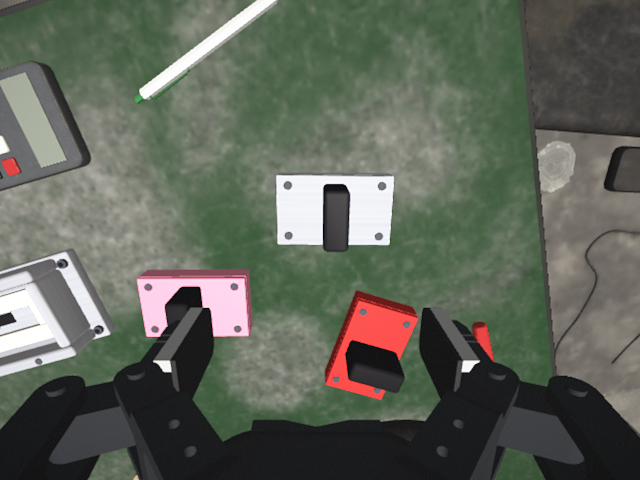

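The wrist view shows the silver cover centred at about (335,209), with top corners at (276,174), (393,174), (392,245) and (278,245). That is square to the tool.

```bash
python3 - <<'E'
from h import *
st=ctrl.sense(); print(st['tool_pos'],st['tool_rot']); c=cam('wrist',st)
P=onz(c,[(276,174.5),(393,174.5),(391.5,244.5),(278,244.5)],22);m=P.mean(0);print(P.round(1),m,np.linalg.norm(P[1]-P[0]),np.linalg.norm(P[2]-P[1]))
d=P[1]-P[0]+P[2]-P[3];print(np.degrees(np.arctan2(d[1],d[0])))
R=Ro.from_euler('xyz',st['tool_rot']).as_matrix();print(np.degrees(np.arctan2(*R[[1,0],1])));print(R.T@(np.r_[m[:2],27]-st['tool_pos']))
E
```

```text
[497.35868605 167.54058369 154.59444923] [-3.13925144 -0.00395496  2.87450732]
[[447.  149.1  22. ]
 [470.5 235.   22. ]
 [525.2 222.5  22. ]
 [500.9 134.   22. ]] [485.89549191 185.12764107  22.        ] 89.09076413438763 56.0271904376942
74.66375816021078
74.69766805456999
[ 15.19360397  14.23694506 127.62255551]
```

Emit:
servo_tool(motion=[1.4,1.4,0,0,0,0,0,0,0,3.5,0,0,0,0,0,0,3.5,0,0,0,0,0,0,3.5,0,0,0,0,0,0,1.7,0,0,0,0])

```text
time: 2.23
tool_pos: [488.8, 185.2, 32.7]
tool_rot: [-3.141, -0.001, 2.875]
ft_force: [-1.3, -0.8, -0.5]
width: 1.006
gripper_force: 0.0
```

Emit:
servo_tool(motion=[0,0,0,0,0,0,0.3,0,0,0,0,0,0,0.4,0,0,0,0,0,0,0.4,0,0,0,0,0,0,0.4])

```text
time: 2.57
tool_pos: [490.6, 185.6, 36.2]
tool_rot: [3.14, 0.002, 2.874]
ft_force: [0.0, 0.5, 0.2]
width: 0.602
gripper_force: 0.0
```

```bash
python3 - <<'E'
from h import *
st=ctrl.sense(); print(st['tool_pos'],st['tool_rot'],st['width']); c=cam('wrist',st)
im=snapshot('wrist'); cv2.imwrite('pics/w2.png',im)
E
```

```text
[490.57830205 185.64530076  36.2318657 ] [3.13999837e+00 2.45650590e-03 2.87449930e+00] 0.6024706570102402
```

View pics/w2.png

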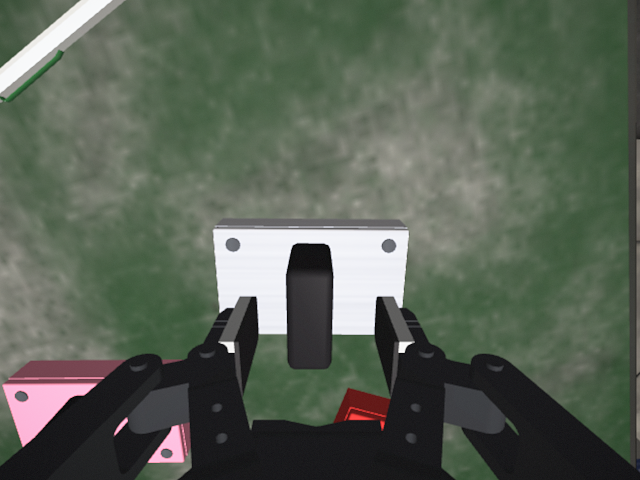

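```bash
python3 - <<'E'
from h import *
st=ctrl.sense(); print(st['tool_pos'],st['tool_rot'],st['width']); c=cam('wrist',st)
R=Ro.from_euler('xyz',st['tool_rot']).as_matrix()
for px,z in (([(213,228),(408,228),(225,334)],22),([(288,270),(333,270),(331,368),(290,368)],58)):
    P=onz(c,px,z); print(((P-st['tool_pos'])@R).round(1))
E
```

```text
[490.42460504 185.60311583  36.11009774] [3.14003218e+00 2.40090305e-03 2.87452324e+00] 0.5984721226497864
[[ 33.8 -46.9  14. ]
 [ 33.6  41.4  14.1]
 [-21.2 -45.8  14.1]]
[[ 27.9 -10.4 -22. ]
 [ 27.9   5.9 -21.9]
 [-14.2   5.6 -21.8]
 [-14.1 -10.7 -21.9]]
```

Emit:
servo_tool(motion=[0.6,-0.2,0,0,0,0,0.4,0,0,0.8,0,0,0,0.4,0,0,0,0,0,0,0.4,0,0,0,0,0,0,0.4])

```text
time: 2.95
tool_pos: [482.5, 184.8, 26.0]
tool_rot: [-3.141, -0.001, 2.875]
ft_force: [0.7, -0.2, -0.8]
width: 0.595
gripper_force: 0.0
```

Emit:
servo_tool(motion=[0,0,0,0,0,0,1,0,0,0,0,0,0,1,0,0,0,0,0,0,1,0,0,0,0,0,0,1,0,0,0,0,0,0,1], force=60)

```text
time: 3.37
tool_pos: [483.1, 184.9, 26.5]
tool_rot: [3.141, 0.0, 2.874]
ft_force: [0.0, -0.6, 4.1]
width: 0.2
gripper_force: 59.2
```

Emit:
servo_tool(motion=[0,0,0,0,0,0,1,0,0,0,0,0,0,1,0,0,0,0,0,0,1])

```text
time: 3.62
tool_pos: [483.1, 184.9, 26.4]
tool_rot: [3.141, 0.0, 2.875]
ft_force: [0.2, 0.3, 4.8]
width: 0.202
gripper_force: 59.4
```

Emit:
servo_tool(motion=[0,0,-3.5,0,0,0,1,0,0,-3.5,0,0,0,1,0,0,-3,0,0,-5.3,1,0,0,0,0,0,-5,1,0,0,0,0,0,-5,1])

```text
time: 4.03
tool_pos: [483.9, 185.2, 128.1]
tool_rot: [3.141, 0.003, -3.137]
ft_force: [-0.7, 0.4, -3.2]
width: 0.205
gripper_force: 59.9
```

Emit:
servo_tool(motion=[-0.4,-4,0,0,0,0,1,-0.4,-4,0,0,0,0,1,-0.4,-4,0,0,0,0,1,-0.4,-4,0,0,0,0,1,-0.2,-3,0,0,0,0,1])

```text
time: 4.45
tool_pos: [500.7, -7.7, 126.1]
tool_rot: [-3.141, -0.0, 3.141]
ft_force: [0.4, -0.4, -2.4]
width: 0.201
gripper_force: 60.2
```

Emit:
servo_tool(motion=[0,0,0,0,0,0,1,0,0,0,0,0,0,1,0,0,0,0,0,0,1])

```text
time: 4.7
tool_pos: [500.5, -5.0, 126.0]
tool_rot: [3.141, -0.001, 3.141]
ft_force: [0.1, 0.7, -3.3]
width: 0.203
gripper_force: 60.4
```

```bash
python3 - <<'E'
from h import *
st=ctrl.sense(); print(st['tool_pos'],st['tool_rot'],st['width'],st['ft_force']); c=cam('wrist',st)
im=snapshot('wrist'); cv2.imwrite('pics/w3.png',im)
E
```

```text
[500.49385161  -5.0203049  126.04742489] [ 3.14137689e+00 -7.54912785e-04  3.14070989e+00] 0.2029544413767403 [ 0.05017267  0.72729629 -3.30414374]
```

View pics/w3.png

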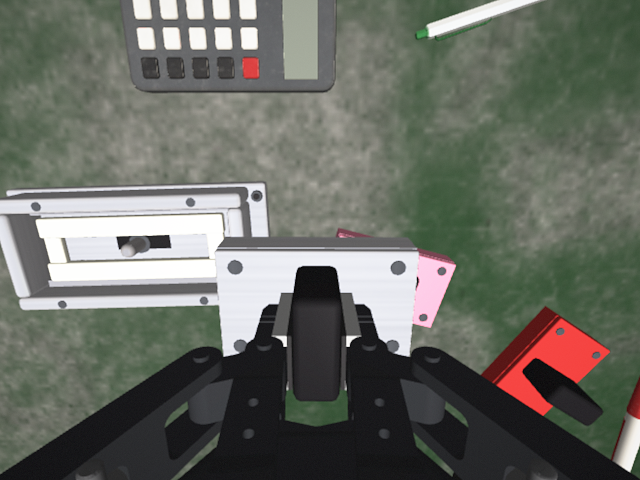

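```bash
python3 - <<'E'
import cv2
a=cv2.imread('pics/w3.png')[175:320,0:280]
cv2.imwrite('pics/crop2.png',cv2.resize(a,(784,406),interpolation=cv2.INTER_CUBIC))
E
```

```text
(no output)
```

View pics/crop2.png

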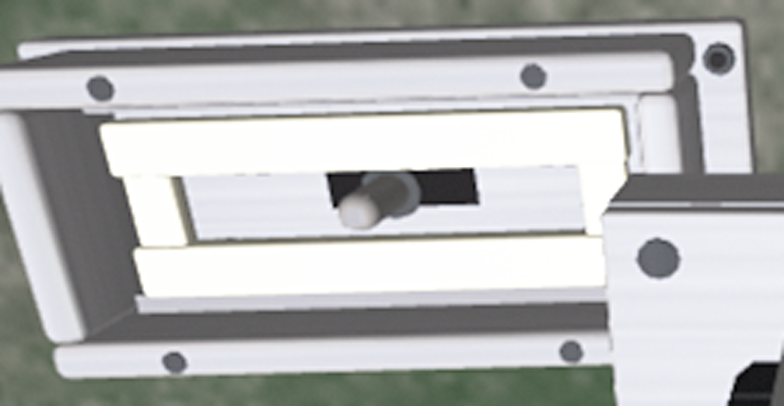

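The crop shows the pin's top at about (358,210), which is full-image (128,250). The jig's long walls run slightly tilted.

```bash
python3 - <<'E'
from h import *
st=ctrl.sense(); c=cam('wrist',st); R=Ro.from_euler('xyz',st['tool_rot']).as_matrix()
f=lambda L:np.array(L)/2.8+[0,175]
def show(n,L,z): 
    P=onz(c,f(L),z); print(n,P.round(1).tolist())
    d=P[-1]-P[0]; print('   ang',np.degrees(np.arctan2(d[1],d[0])).round(2))
show('near outer',[(100,66),(668,52)],42)
show('near inner',[(100,106),(675,90)],42)
show('far inner',[(85,346),(605,334)],42)
show('far outer',[(65,378),(605,365)],42)
show('left inner',[(22,114),(85,340)],42)
show('right inner,outer top',[(640,95),(678,95)],42)
show('pin',[(358,210)],36); show('pinbase/hole centre',[(393,192)],20)
# cover seen: top at TCP z-26.4+22
zt=st['tool_pos'][2]-4.4
P=onz(c,[(217,250),(416,250)],zt);print('cover edge',P.round(1),((P-st['tool_pos'])@R).round(1), 'centre x',P[:,0].mean()+27.5,'y',P[:,1].mean())
P=onz(c,[(297,272),(337,272),(339,400),(294,400)],zt+36);print('bar',P.round(1),((P-st['tool_pos'])@R).round(1))
Q=[[x,y,42] for x,y in ((501-30,-131.6+72),)]
E
```

```text
near outer [[466.3, -184.4, 42.0], [463.2, -54.4, 42.0]]
   ang 91.37
near inner [[475.7, -186.6, 42.0], [472.0, -53.3, 42.0]]
   ang 91.57
far inner [[537.0, -205.0, 42.0], [533.8, -74.8, 42.0]]
   ang 91.4
far outer [[545.9, -212.2, 42.0], [542.4, -75.5, 42.0]]
   ang 91.48
left inner [[477.6, -205.2, 42.0], [535.4, -204.6, 42.0]]
   ang 0.55
right inner,outer top [[473.2, -61.5, 42.0], [473.2, -52.7, 42.0]]
   ang 89.95
pin [[503.2, -134.4, 36.0]]
   ang 0.0
pinbase/hole centre [[503.7, -133.3, 20.0]]
   ang 0.0
cover edge [[473.9 -48.  121.7]
 [474.   38.3 121.7]] [[ 26.6 -43.5   4.4]
 [ 26.5  42.8   4.4]] centre x 501.45893435149105 y -4.812225386399824
bar [[469.4 -11.4 157.7]
 [469.4   2.  157.7]
 [521.5   3.6 157.7]
 [521.5 -13.4 157.7]] [[ 31.2  -6.8 -31.6]
 [ 31.2   6.5 -31.6]
 [-21.    8.1 -31.6]
 [-21.   -8.9 -31.6]]
```

Emit:
servo_tool(motion=[-0.3,-4,0,0,0,-1.3,1,0,-4,0,0,0,0,1,0,-3.5,0,0,0,0,1,0,0,2,0,0,0,1,0,0,2,0,0,0,1])

```text
time: 5.17
tool_pos: [506.8, -121.0, 86.6]
tool_rot: [-3.141, 0.003, -3.12]
ft_force: [-0.2, 0.1, -3.2]
width: 0.199
gripper_force: 60.8
```

Emit:
servo_tool(motion=[0,0,1.2,0,0,0,1,0,0,0,0,0,0,1,0,0,0,0,0,0,1,0,0,0,0,0,0,1])

```text
time: 5.5
tool_pos: [506.1, -119.4, 74.9]
tool_rot: [-3.141, 0.0, -3.117]
ft_force: [0.1, 0.3, -2.8]
width: 0.199
gripper_force: 60.6
```

```bash
python3 - <<'E'
from h import *
st=ctrl.sense(); print(st['tool_pos'],st['tool_rot'],st['width'],st['ft_force']); c=cam('wrist',st)
im=snapshot('wrist'); cv2.imwrite('pics/w4.png',im)
# predicted near walls in image at z=42
print(proj(c,[[475.2,-180,42],[472.5,-61.5,42],[537,-205,42],[533.8,-74.8,42]]).round())
s=snapshot('side')[180:260,370:470]
cv2.imwrite('pics/s4.png',cv2.resize(s,None,fx=4,fy=4))
E
```

```text
[ 506.09072257 -119.35265386   74.88584892] [-3.14145954e+00  4.69699620e-04 -3.11747465e+00] 0.19926553334293642 [ 0.10916986  0.2614237  -2.80014349]
[[198. 221.]
 [433. 221.]
 [162. 328.]
 [396. 327.]]
```

View pics/w4.png

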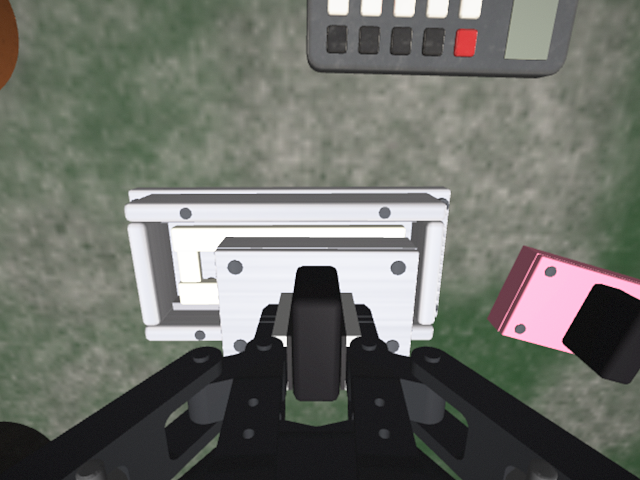

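```bash
python3 - <<'E'
from h import *
st=ctrl.sense(); c=cam('wrist',st)
a=cv2.cvtColor(cv2.imread('pics/w4.png'),cv2.COLOR_BGR2GRAY)
for u in (190,205,280,350): print(u,a[196:256,u].tolist())
print(a[300:346,185].tolist())
E
```

```text
190 [98, 97, 98, 100, 100, 98, 107, 147, 201, 230, 233, 236, 241, 236, 183, 115, 103, 101, 100, 109, 144, 192, 230, 237, 229, 203, 209, 238, 235, 184, 115, 156, 238, 255, 255, 255, 255, 255, 255, 255, 255, 255, 255, 255, 255, 255, 255, 255, 255, 255, 255, 255, 255, 255, 254, 254, 255, 255, 255, 255]
205 [99, 98, 100, 99, 100, 99, 108, 148, 202, 229, 233, 235, 237, 239, 239, 238, 237, 236, 235, 236, 236, 236, 236, 234, 227, 218, 226, 239, 228, 158, 117, 161, 240, 255, 255, 255, 255, 255, 255, 255, 255, 255, 255, 255, 255, 255, 255, 255, 255, 255, 255, 255, 255, 255, 254, 247, 235, 237, 238, 239]
280 [100, 99, 98, 101, 100, 97, 110, 152, 198, 224, 228, 234, 235, 236, 236, 235, 233, 233, 234, 234, 234, 235, 236, 234, 219, 204, 230, 245, 223, 135, 117, 179, 247, 255, 255, 255, 255, 255, 255, 255, 255, 132, 97, 99, 98, 98, 100, 100, 101, 99, 93, 174, 187, 90, 117, 189, 236, 241, 241, 239]
350 [99, 100, 98, 99, 101, 96, 116, 156, 193, 216, 225, 233, 235, 236, 235, 233, 232, 232, 233, 233, 234, 234, 234, 234, 208, 189, 232, 243, 210, 113, 122, 203, 253, 255, 255, 255, 255, 255, 255, 255, 255, 182, 93, 99, 99, 100, 100, 99, 102, 98, 96, 149, 172, 119, 101, 172, 230, 238, 241, 240]
[255, 255, 255, 255, 240, 215, 217, 216, 219, 199, 133, 92, 97, 96, 97, 99, 101, 99, 99, 97, 99, 100, 101, 98, 103, 132, 173, 213, 231, 233, 236, 238, 239, 237, 236, 234, 234, 235, 236, 236, 206, 129, 117, 120, 118, 117]
```

```bash
python3 - <<'E'
from h import *
st=ctrl.sense(); c=cam('wrist',st); print(st['tool_pos'])
P=onz(c,[(187,203.5),(187,221),(187,325.7),(187,340.7)],42);print(P[:,0],P[0,0]/2+P[3,0]/2,P[1,0]/2+P[2,0]/2,P[0,1])
P=onz(c,[(315,203.3),(315,221)],42);print(P[:,0],P[0,1])
P=onz(c,[(150,222),(425,222)],42);print(P)
zb=st['tool_pos'][2]-26.4
print('cover',onz(c,[(315,237.3)],zb)[0],onz(c,[(315,250.8)],zb+22)[0])
E
```

```text
[ 506.24632107 -119.69841662   75.20308433]
[466.58541966 475.58490384 535.80060172 545.44246886] 506.0139442644489 505.69275278293753 -185.43774974221657
[465.04585524 474.12199739] -121.72423703036182
[[ 476.53094884 -204.99437156   42.        ]
 [ 473.38538478  -65.89572426   42.        ]]
cover [ 480.655662   -121.36429146   48.80308433] [ 480.05597012 -121.3002626    70.80308433]
```

Emit:
servo_tool(motion=[0.35,0,0,0,0,0,1,0,0,0,0,0,0,1,0,0,0.5,0,0,0,1,0,0,0.4,0,0,0,1,0,0,0,0,0,0,1])

```text
time: 6.02
tool_pos: [501.7, -120.1, 64.5]
tool_rot: [3.141, -0.001, -3.119]
ft_force: [-0.1, -0.3, -3.1]
width: 0.199
gripper_force: 60.7
```

Emit:
servo_tool(motion=[0,0,0.2,0,0,0,1,0,0,0,0,0,0,1,0,0,0,0,0,0,1])

```text
time: 6.27
tool_pos: [502.0, -120.2, 63.1]
tool_rot: [3.142, -0.0, -3.119]
ft_force: [0.7, 0.1, -2.7]
width: 0.199
gripper_force: 60.7
```

Emit:
servo_tool(motion=[0,0,0.2,0,0,0,1,0,0,0,0,0,0,1,0,0,0,0,0,0,1])

```text
time: 6.52
tool_pos: [502.4, -120.2, 61.7]
tool_rot: [-3.141, 0.001, -3.119]
ft_force: [-1.6, 1.0, 8.0]
width: 0.203
gripper_force: 62.4
```

Emit:
servo_tool(motion=[0,-0.2,0,0,0,0,1,0,-0.2,0,0,0,0,1,0,-0.2,0,0,0,0,1,0,0,0,0,0,0,1])

```text
time: 6.85
tool_pos: [502.7, -126.5, 61.8]
tool_rot: [-3.141, 0.001, -3.119]
ft_force: [-1.5, -3.8, 6.5]
width: 0.203
gripper_force: 62.0
```

Emit:
servo_tool(motion=[0,-0.2,0,0,0,0,1,0,-0.1,0,0,0,0,1,0,0,0,0,0,0,1])

```text
time: 7.1
tool_pos: [502.7, -129.5, 61.7]
tool_rot: [-3.141, 0.001, -3.119]
ft_force: [0.0, -2.7, 4.7]
width: 0.2
gripper_force: 62.0
```

Emit:
servo_tool(motion=[0,-0.15,0,0,0,0,1,0,0,0,0,0,0,1,0,0,0,0,0,0,1])

```text
time: 7.35
tool_pos: [502.7, -131.1, 61.4]
tool_rot: [-3.141, 0.001, -3.119]
ft_force: [-0.2, -5.2, 1.3]
width: 0.201
gripper_force: 61.3
```

Emit:
servo_tool(motion=[0,-0.12,0,0,0,0,1,0,0,0,0,0,0,1,0,0,0,0,0,0,1])

```text
time: 7.6
tool_pos: [502.4, -132.0, 61.2]
tool_rot: [-3.142, 0.0, -3.119]
ft_force: [0.3, -2.4, -0.9]
width: 0.196
gripper_force: 61.0
```

Emit:
servo_tool(motion=[0,-0.1,0.05,0,0,0,1,0,0,0,0,0,0,1,0,0,0,0,0,0,1])

```text
time: 7.85
tool_pos: [502.3, -132.9, 60.7]
tool_rot: [3.142, -0.0, -3.119]
ft_force: [0.2, -2.9, -2.7]
width: 0.204
gripper_force: 60.9
```

Emit:
servo_tool(motion=[0,-0.05,0.1,0,0,0,1,0,0,0.1,0,0,0,1,0,0,0,0,0,0,1])

```text
time: 8.1
tool_pos: [502.9, -133.8, 58.8]
tool_rot: [-3.141, 0.001, -3.119]
ft_force: [1.5, -7.4, -3.3]
width: 0.199
gripper_force: 60.9
```

Emit:
servo_tool(motion=[0,0,0.15,0,0,0,1,0,0,0,0,0,0,1,0,0,0,0,0,0,1])

```text
time: 8.35
tool_pos: [503.2, -134.2, 57.3]
tool_rot: [-3.141, 0.001, -3.119]
ft_force: [3.3, -9.7, -6.5]
width: 0.199
gripper_force: 60.3
```

Emit:
servo_tool(motion=[-0.05,-0.12,0,0,0,0,1,0,0,0,0,0,0,1,0,0,0,0,0,0,1])

```text
time: 8.6
tool_pos: [503.0, -134.7, 57.2]
tool_rot: [-3.142, 0.0, -3.119]
ft_force: [2.1, -3.7, -2.9]
width: 0.196
gripper_force: 60.8
```

Emit:
servo_tool(motion=[0,-0.05,0.2,0,0,0,1,0,0,0,0,0,0,1,0,0,0,0,0,0,1])

```text
time: 8.85
tool_pos: [502.7, -135.0, 55.1]
tool_rot: [3.141, -0.0, -3.119]
ft_force: [0.8, -2.2, -3.6]
width: 0.204
gripper_force: 60.8
```

Emit:
servo_tool(motion=[-0.03,-0.07,0.2,0,0,0,1,0,0,0.1,0,0,0,1,0,0,0,0,0,0,1], force=80)

```text
time: 9.1
tool_pos: [503.0, -135.5, 52.2]
tool_rot: [3.141, -0.0, -3.119]
ft_force: [-0.8, 2.5, 4.6]
width: 0.197
gripper_force: 82.0
```

Emit:
servo_tool(motion=[0,0,0.2,0,0,0,1,0,0,0,0,0,0,1,0,0,0,0,0,0,1])

```text
time: 9.35
tool_pos: [503.0, -135.5, 50.4]
tool_rot: [3.141, -0.0, -3.119]
ft_force: [-1.4, 2.5, 7.2]
width: 0.194
gripper_force: 82.5
```

Emit:
servo_tool(motion=[0,0,0.15,0,0,0,1,0,0,0,0,0,0,1,0,0,0,0,0,0,1])

```text
time: 9.6
tool_pos: [503.0, -135.5, 49.0]
tool_rot: [3.141, -0.0, -3.119]
ft_force: [-2.9, 2.3, 10.1]
width: 0.2
gripper_force: 82.8
```

Emit:
servo_tool(motion=[0,0,0.1,0,0,0,1,0,0,0,0,0,0,1,0,0,0,0,0,0,1])

```text
time: 9.85
tool_pos: [503.0, -135.5, 48.4]
tool_rot: [3.141, -0.0, -3.119]
ft_force: [-4.9, 3.3, 18.9]
width: 0.197
gripper_force: 84.4
```

Emit:
servo_tool(motion=[0,0,0.1,0,0,0,1,0,0,0,0,0,0,1,0,0,0,0,0,0,1])

```text
time: 10.1
tool_pos: [503.1, -135.5, 48.4]
tool_rot: [-3.142, 0.0, -3.119]
ft_force: [-9.9, 5.2, 43.2]
width: 0.2
gripper_force: 88.0
```

Emit:
servo_tool(motion=[0.03,0,-0.06,0,0,0,1,0,0,0,0,0,0,1,0,0,0,0,0,0,1,0,0,0,0,0,0,1])

```text
time: 10.43
tool_pos: [503.0, -135.6, 48.4]
tool_rot: [-3.142, 0.001, -3.119]
ft_force: [-4.7, 4.9, 27.3]
width: 0.197
gripper_force: 85.5
```

```bash
python3 - <<'E'
from h import *
s=snapshot('side')[170:270,370:470]; w=snapshot('wrist')
st=ctrl.sense(); print(st['tool_pos'],st['tool_rot'],st['ft_force'],st['torque'])
cv2.imwrite('pics/fin.png',np.hstack([cv2.resize(s,(400,400),interpolation=cv2.INTER_CUBIC),cv2.resize(w[160:360,120:320],(400,400))]))
E
```

```text
[ 503.05504311 -135.57999101   48.45411386] [-3.14156683e+00  6.49258330e-04 -3.11896785e+00] [-4.76356386  5.2096073  27.04703811] [0.85534351 0.82234335 0.02677678]
```

View pics/fin.png

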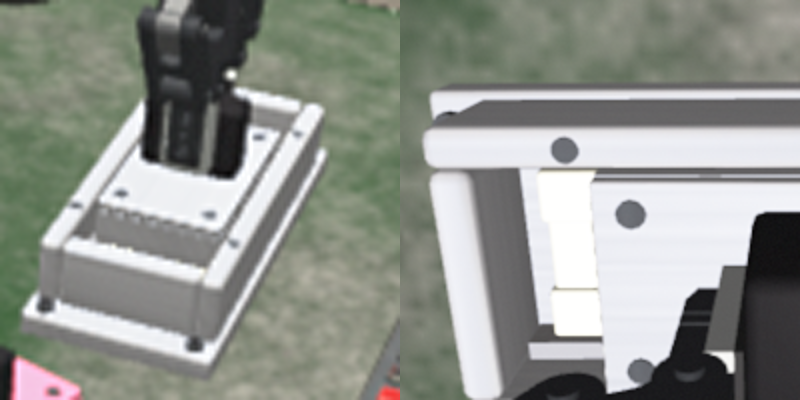

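The last picture shows the cover level inside the channel, with its top about flush with the wall tops. The push is steady at about 27 N with the gripper still on the bar.

```bash
python3 -c "
from station import ctrl
print(ctrl.sign_off())"
```

```text
the job is handed in; nothing more can be done
None
```

The cover dropped onto the pin and is pressed level and fully home on the jig's ledges; the gripper was still holding it down at about 27 N at hand-in. The job took about 10.5 s of the 48 s allowed, the beaker and brass weight were not touched, and the push briefly reached 43 N at the wrist before I eased it back.

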